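Slide the screw tray across the gap onto the counting scale

TASK

The tray of sorted screws stands on a low metal riser. Push it, without picking it up, across the open gap onto the pan of the counting scale beside it (not onto the empty riser), keeping it level so that it never sags into the gap. Leave it in the middle of the pan, square with it, and let go.

Things in the scene. Friction and masses are not known exactly. Their poses are not given: they have to be found in the camera images.
- tray: pale pressed dish with small screws in it, 74 mm (its x) by 107 mm (its y, the long side) by 16 mm high, 60 to 130 g, loose, balanced at its middle; its walls flare a little so that the rim is widest. Origin: centre of its underside; z up. It lies on load_stand, its long side roughly along the way to the scale; it is longer than twice the gap, so it stays level if it is slid straight over with nothing pressing down on it.
- load_stand: the plain grey bent-sheet metal riser on which the tray stands at the start, fixed; flat top 110 mm (x) by 150 mm (y), no rim, ends rounded to 3 mm, 45 mm high. Origin: on the bench under the centre of its top. The scale stands beyond one of its two y ends and the empty riser beyond the other, in line with it, either way round, each after an open gap of 35 to 45 mm.
- scale: counting scale, fixed: flat steel pan 110 mm (x) by 150 mm (y), no rim, 45 mm above the bench, level with the riser tops; a lower grey panel (32 mm high) with a display and three round keys sticks out 34 mm at its front (-x). Origin: on the bench under the centre of the pan, so the pan's centre is 45 mm above it. Turned the same way as load_stand.
- empty_stand: a second grey metal riser, the same as load_stand (110 x 150 x 45 mm), fixed, empty, not to be used; origin on the bench under the centre of its top.

How it is judged (in metres and radians):
On the way:
1. the tray bridges the gap, resting on the riser and on the scale at once (contact force between tray and load_stand above 0.03 N and contact force between tray and scale above 0.03 N).
At the end, for the whole second after the job is handed in: The tray lies flat and still on the scale's pan, its centre within 18 mm (across) and 20 mm (along the push) of the pan's centre, its long side within 12 degrees of the pan's (x of tray in the frame of scale between -0.018 and 0.018 m and y of tray in the frame of scale between -0.02 and 0.02 m and z of tray in the frame of scale between 0.042 and 0.049 m and angle between the y axis of tray and the y axis of scale, either way round below 0.21 rad and angle between tray's own z axis and vertical below 0.05 rad and linear speed of tray below 0.02 m/s); the robot touches nothing.
It fails at once if the tray is tipped or sags into the gap (more than 7 degrees from level, or its middle more than 8 mm below the tops) (angle between tray's own z axis and vertical above 0.122 rad or height (world z) of tray below 0.037 m).
It fails at once if the tray is picked up (its middle more than 12 mm above the tops) (height (world z) of tray above 0.057 m).
It also fails if it takes over 38 s, if anything falls off the work surface, if the arm or the gripper's body presses on something with over 40 N, if the wrist force passes 120 N, or if a joint passes its speed limit or range.

ROBOT

A 6-joint arm with a two-finger parallel gripper is mounted at the origin on a cart in front of the work surface, level with it; the furniture and walls round the work are solid. World frame = base frame: x ahead of the robot, y to its left, z up, the work surface at z = 0. Lengths are in mm, angles in rad, forces in N, time in s.
With the tool pointing down it reaches from about 350 to 775 mm from the base axis. Payload 7.3 kg.
Tool frame: the origin (TCP) lies on the front face of the gripper's body, between the roots of the fingers; the fingertips stand 66 mm ahead of it and the grasp point (between the pads) lies 47 mm ahead of it (bot.tip_extent is the distance from the TCP to the fingertips, in mm); z points along the fingers, y is the line along which they close (so a half turn about z gives the same grasp; the last joint's range is limited). The gripper opens to 92 mm and grips with 3 to 60 N. Pads are 19 mm wide; open, the fingers measure 130 mm over their backs; the gripper's body (75 mm by 190 mm) begins 47 mm behind the grasp point.
Start: joints at [-1.362, 0.342, 1.524, -0, 1.275, -0.146], TCP at [182.408, -492.307, 292.241] pointing down, gripper open.
Joint ranges: [-2.53, 2.53], [-0.77, 2.02], [0.04, 2.7], [-1, 4.14], [0.28, 2.66], [-3.11, 3.11]. Speed limits (rad/s): [2.57, 2.57, 3.14, 3.14, 3.14, 3.14].

INTERFACE

Orientations are given as [roll, pitch, yaw] about the fixed x, y, z axes, in that order (R = Rz(yaw) Ry(pitch) Rx(roll)).
In Python, from plant import readout, viewer, order, bot gives the robot as it stands.
- The arm moves only by the shell command python3 -m creep 'ROWS'. ROWS is text: rows parted by semicolons, each of 7 numbers parted by spaces: the shift along the world's x, y, z in m, then the turn, a rotation vector about the world's x, y, z in rad, then the opening in per cent of the stroke, from 0 (shut) to 100 (fully open). A call has 1 to 8 rows; each row shifts and turns the commanded pose from where the row before left it; what a row does not reach is not made up. A row lasts 1/12 s, in which the tool goes at most 41.7 mm and 7.16 degrees, less where a joint would pass 70% of its speed; a pose out of reach is approached as far as the arm can. A call is refused whole if a number of a shift passes 0.0417 or a number of a turn 0.125, either way. A call with a gripper value outside its range is refused whole. The fingers move at their own pace and stop on an object; the grip force is fixed at half the most. Time passes only in rows, so rows that do not move let the fingers close. It gives the time, the measured TCP pose, the force, the opening and the grip force at its end, in the units of the state.
- readout.get_obs(): the state, without advancing time (a new reading comes with each control period).
- viewer.capture(name): name is "side" or "top" or "wrist"; returns the picture (480x640x3 uint8, red, green, blue); there is no depth.
- viewer.camera_info(name): a dict with "fx", "fy", "cx", "cy" (pixels), "origin" and "rotation" of the camera in the world. Camera axes: x right, y up, looking along -z (the intrinsics and any distortion apply to the point x, -y, -z); pixel columns grow to the right and rows downward; lengths in mm; the calibration is good to about 2 mm. A picture is of the moment at which its call begins: read the wrist's pose just before it. camera_info takes no time and is no camera call; for the wrist camera it gives the pose at the moment of the call.
- order.close_job(): hands the job in; it is judged then, once.
The state is a dict: "time": time; "joint_positions": joint angles; "dq": joint speeds; "tau": joint torques, N m; "tool_pos": TCP position; "tcp_rot": TCP orientation; "contact_force": force on the tool from outside, world axes, zero at the start; "moment": the same for the moment, N m; "grip_width": finger opening in mm; "finger_force": force on a finger pad.
Only numpy, scipy, OpenCV 4.12 (cv2) and the standard library are available. Lean on these libraries where they do the work, as an engineer would, in place of code of your own. Each camera call takes 0.05 s, during which the arm holds its last target. There are 200 camera calls.

## Working session

There is one attempt and no reset: what is moved stays moved. The work goes in short steps, Python scripts to look and compute and a shell command to move; the robot and the scene stay as the last step left them, time stands still between calls to the robot, and variables do not carry over. Pictures are saved under pics/ and viewed, at most 10 in all, crops included, and the job is handed in when it is done.

```bash
mkdir -p pics; python3 - <<'E'
from plant import readout, viewer
import cv2
o=readout.get_obs(); print(o['time'],o['tool_pos'],o['tcp_rot'],o['grip_width'])
for n in("top","side"):
    i=viewer.camera_info(n); print(n,i)
    cv2.imwrite(f"pics/{n}0.png",viewer.capture(n)[:,:,::-1])
E
```

```text
0.0 [ 182.33461218 -491.9916098   291.51010301] [-3.14002025e+00 -2.06197431e-04  3.54825612e-01] 91.78916067476428
top {'fx': 535.8384590864596, 'fy': 535.8384590864596, 'cx': 314.1382560562364, 'cy': 235.033029199769, 'origin': array([ 483.65289405,   49.95171007, 1002.83191566]), 'rotation': array([ 0.14414932,  0.00675953, -1.59600848])}
side {'fx': 453.93986826845645, 'fy': 453.93986826845645, 'cx': 322.17166205427293, 'cy': 238.5482989911354, 'origin': array([ 460.74897163, -667.31666828,  447.93304271]), 'rotation': array([ 1.10546494, -0.01575397, -0.19041538])}
```

View pics/top0.png

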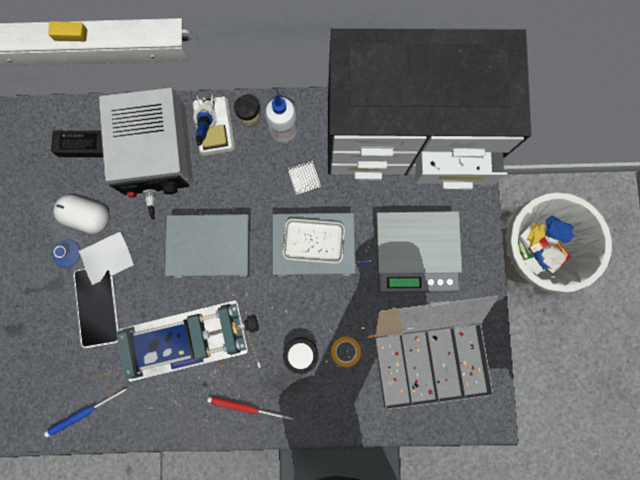

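View pics/side0.png

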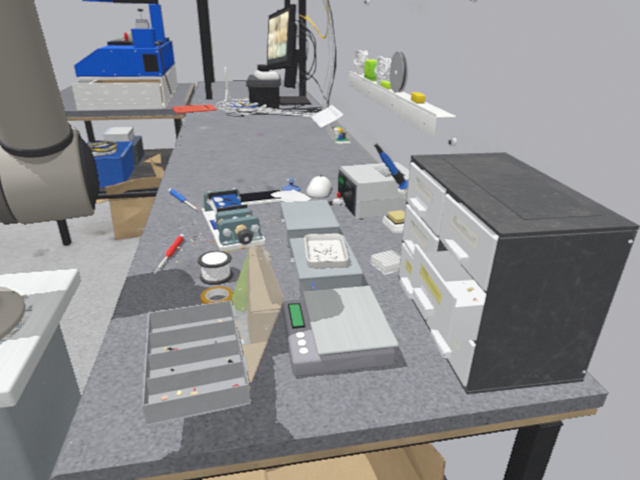

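The top view shows the tray at about (314,241) on the middle riser. The scale is to its right, with the pan spanning cols 377–460 and rows 212–275, so the push goes along -y. A cabinet drawer (col 420–500, row 185) and the box lid (row 300–335) flank the scale. I'll measure these next.

```bash
cat > h.py <<'E'
import numpy as np, cv2
from plant import viewer, readout
from scipy.spatial.transform import Rotation as R
def ray(i,uv):
    uv=np.atleast_2d(uv).astype(float)
    d=np.c_[(uv[:,0]-i['cx'])/i['fx'],-(uv[:,1]-i['cy'])/i['fy'],-np.ones(len(uv))]
    r=np.asarray(i['rotation']); M=r if r.shape==(3,3) else R.from_euler('xyz',r).as_matrix()
    return np.asarray(i['origin']),d@M.T
def plane(i,uv,z):
    o,d=ray(i,uv); return o+d*((z-o[2])/d[:,2])[:,None]
def tri(i,a,j,b):
    o,d=ray(i,a);p,e=ray(j,b);d=d[0];e=e[0]
    s=np.linalg.lstsq(np.c_[d,-e],p-o,rcond=None)[0]
    P=o+s[0]*d;Q=p+s[1]*e; return (P+Q)/2,np.linalg.norm(P-Q)
def big(mask):
    c=cv2.findContours(mask.astype(np.uint8),0,2)[0]; return max(c,key=cv2.contourArea)
def tray(img,i,box,z=61,thr=165):
    x0,y0,x1,y1=box; g=img[y0:y1,x0:x1].astype(int).min(2)
    m=cv2.morphologyEx((g>thr).astype(np.uint8),cv2.MORPH_CLOSE,np.ones((5,5)))
    c=big(m).reshape(-1,2)+[x0,y0]
    P=plane(i,c,z)[:,:2].astype(np.float32); r=cv2.minAreaRect(P)
    return r
E
python3 - <<'E'
from h import *
t=cv2.imread('pics/top0.png');i=viewer.camera_info('top');j=viewer.camera_info('side')
print('tray',tray(t,i,(278,214,350,268)))
print('pan corners',plane(i,[[377,212],[460,212],[460,275],[378,275]],45).round(1))
print('load corners',plane(i,[[273,212],[354,212],[355,275],[273,275]],45).round(1))
print('panel', plane(i,[[380,290],[460,290]],32).round(1))
h=cv2.cvtColor(t,cv2.COLOR_BGR2HSV)
g=t[200:300,365:470].astype(int)
# scan edges
gr=cv2.cvtColor(t,cv2.COLOR_BGR2GRAY)
print('row235',gr[228:231,260:470:1].mean(0).astype(int).tolist())
print('col440',gr[200:300,438:443].mean(1).astype(int).tolist())
print('col280',gr[200:300,277:280].mean(1).astype(int).tolist())
for nm,a,b in [('openDrawer handle right',(472,185),(446,340)),('lid tip left/right',(497,297),(253,243)),('cab corner',(333,134),(413,160)),('pan corner',(460,275),(318,352))]:
    print(nm,tri(i,a,j,b))
c=cv2.resize(t[120:320,330:530],(800,800))
a=cv2.resize(t[125:325,330:530],None,fx=3,fy=3); b=cv2.imread('pics/side0.png')[150:400,230:480]
b=cv2.resize(b,None,fx=2.4,fy=2.4)
cv2.imwrite('pics/c.png',np.hstack([cv2.resize(a,(400,400)),cv2.resize(b,(400,400))]))
E
```

```text
tray ((610.4805297851562, 54.646522521972656), (107.41453552246094, 74.24579620361328), 84.02589416503906)
pan corners [[ 662.1  -62.3   45. ]
 [ 658.1 -212.7   45. ]
 [ 544.  -205.4   45. ]
 [ 547.7  -59.3   45. ]]
load corners [[667.1 126.6  45. ]
 [663.2 -20.5  45. ]
 [548.8 -18.2  45. ]
 [552.6 128.3  45. ]]
panel [[ 521.5  -63.2   32. ]
 [ 517.8 -207.1   32. ]]
row235 [91, 99, 95, 94, 99, 104, 103, 98, 98, 103, 101, 88, 102, 141, 146, 145, 145, 144, 145, 143, 145, 143, 142, 140, 148, 164, 149, 165, 217, 224, 225, 227, 227, 227, 227, 229, 229, 229, 223, 214, 227, 229, 229, 229, 229, 228, 228, 227, 227, 229, 229, 229, 226, 215, 223, 230, 231, 231, 230, 229, 230, 230, 228, 229, 229, 231, 230, 229, 229, 230, 228, 227, 228, 229, 230, 229, 229, 228, 227, 222, 213, 168, 110, 168, 195, 153, 150, 152, 150, 152, 148, 150, 152, 144, 118, 93, 92, 100, 102, 97, 94, 95, 100, 103, 104, 106, 105, 102, 98, 100, 98, 100, 108, 99, 59, 50, 51, 105, 170, 180, 177, 175, 176, 175, 178, 175, 177, 176, 177, 177, 178, 177, 176, 178, 177, 177, 179, 179, 179, 178, 178, 179, 179, 179, 180, 179, 180, 178, 18
[... 978 characters left out ...]
145, 143, 146, 144, 144, 145, 143, 142, 143, 145, 145, 145, 146, 143, 144, 144, 145, 146, 148, 148, 147, 148, 145, 146, 148, 149, 147, 148, 146, 145, 146, 145, 148, 148, 148, 150, 136, 120, 111, 96, 98, 97, 92, 95, 103, 104, 99, 98, 103, 107, 102, 97, 94, 95, 97, 99, 98, 97, 100, 95, 98, 98]
openDrawer handle right (array([ 709.40574275, -234.52976887,   63.39796149]), np.float64(12.389933531410753))
lid tip left/right (array([ 486.8316936 , -211.36518127,  215.38509782]), np.float64(26.06579717713371))
cab corner (array([749.07612182,  20.0031328 , 229.26007189]), np.float64(1.4533246085014064))
pan corner (array([ 547.25500167, -206.09789148,   43.85078901]), np.float64(6.428967844766756))
```

View pics/c.png

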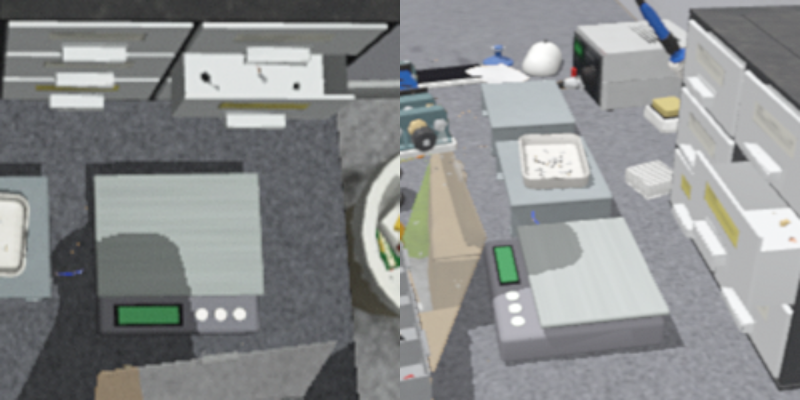

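```bash
python3 - <<'E'
from h import *
i=viewer.camera_info('top');j=viewer.camera_info('side')
for nm,a,b in [('lid far top',(378,311),(257,243)),('lid far top',(378,311),(250,240)),('lid near top',(497,297),(283,306)),('lid far foot',(375,336),(237,330)),
  ('closed drawer low handle',(358,178),(403,271)),('open handle far',(443,185),(400,229+100)),('check pan far-left',(377,212),(358,287)),('pan nearcorner',(460,212),(394,347)),('pan nl',(460,275),(318,352))]:
    P,e=tri(i,a,j,b); print(nm,P.round(),round(e,1))
E
python3 - <<'E'
import cv2
b=cv2.imread('pics/side0.png')[200:420,200:480]; cv2.imwrite('pics/s2.png',cv2.resize(b,None,fx=2.7,fy=2.7,interpolation=2))
E
```

```text
lid far top [484. -47. 131.] 0.4
lid far top [479. -46. 136.] 9.8
lid near top [ 502. -236.  144.] 1.6
lid far foot [441. -56. -21.] 6.2
closed drawer low handle [729. -31.  47.] 6.4
open handle far [ 691. -180.   47.] 34.1
check pan far-left [653. -61.  44.] 18.0
pan nearcorner [ 656. -213.   43.] 4.5
pan nl [ 547. -206.   44.] 6.4
```

View pics/s2.png

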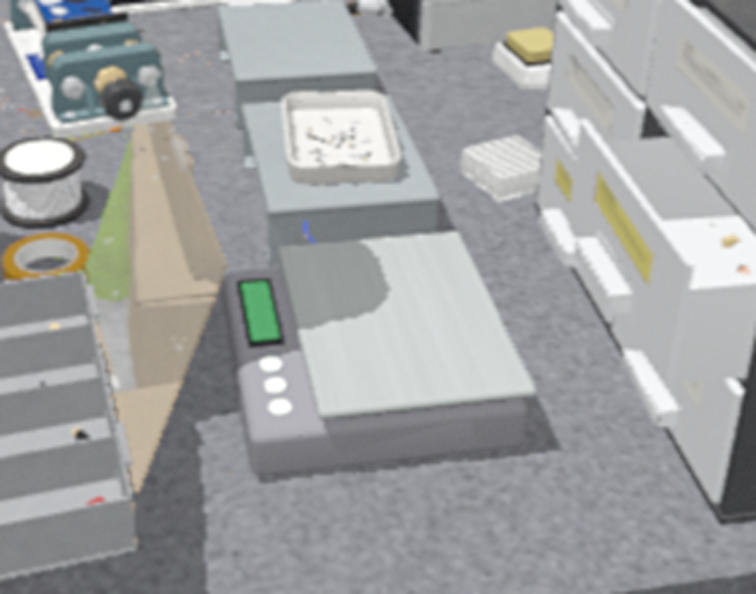

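The lid's top edge is at about x 485, z 131, and the drawer handles start at x of about 729. The gripper body, x 510–700 and above z 115, fits between them. I'll push with both fingertips, parted along x, square to the tray's end.

```bash
R="" 
python3 -m creep '0.0214 0.0316 0 0 0 0.06 33;0.0214 0.0316 0 0 0 0.06 33;0.0214 0.0316 0 0 0 0.06 33;0.0214 0.0316 0 0 0 0.06 33;0.0214 0.0316 0 0 0 0.06 33;0.0214 0.0316 0 0 0 0.06 33;0.0214 0.0316 0 0 0 0.06 33;0.0214 0.0316 0 0 0 0.06 33'
python3 -m creep '0.0214 0.0316 0 0 0 0.06 33;0.0214 0.0316 0 0 0 0.06 33;0.0214 0.0316 0 0 0 0.06 33;0.0214 0.0316 0 0 0 0.06 33;0.0214 0.0316 0 0 0 0.06 33;0.0214 0.0316 0 0 0 0.06 33;0.0214 0.0316 0 0 0 0.06 33;0.0214 0.0316 0 0 0 0.06 33'
python3 -m creep '0.0214 0.0316 0 0 0 0.06 33;0.0214 0.0316 0 0 0 0.06 33;0.0214 0.0316 0 0 0 0.06 33;0.0214 0.0316 0 0 0 0.06 33;0 0 0 0 0 0 33;0 0 0 0 0 0 33;0 0 0 0 0 0 33'
```

```text
time: 0.77
tool_pos: [354.1, -237.7, 292.1]
tcp_rot: [-3.141, -0.0, 0.837]
contact_force: [1.0, -1.0, 0.4]
grip_width: 43.4
finger_force: 0.0
time: 1.43
tool_pos: [525.4, 15.2, 291.9]
tcp_rot: [-3.141, 0.0, 1.318]
contact_force: [0.2, 0.5, 0.5]
grip_width: 30.0
finger_force: 0.0
time: 2.02
tool_pos: [610.0, 139.5, 291.4]
tcp_rot: [-3.14, 0.001, 1.555]
contact_force: [0.0, -0.4, 0.1]
grip_width: 30.4
finger_force: 0.0
```

```bash

python3 -m creep '0 0.003 -0.029 0 0 0 33;0 0 -0.029 0 0 0 33;0 0 -0.029 0 0 0 33;0 0 -0.029 0 0 0 33;0 0 -0.029 0 0 0 33;0 0 -0.015 0 0 0 33;0 0 -0.014 0 0 0 33;0 0 0 0 0 0 33'
python3 - <<'E'
from h import *
for n in("top","side"): cv2.imwrite(f"pics/{n}1.png",viewer.capture(n)[:,:,::-1])
a=cv2.imread('pics/top1.png')[170:310,230:480];b=cv2.imread('pics/side1.png')[180:380,250:450]
cv2.imwrite('pics/m1.png',np.hstack([cv2.resize(a,(440,246)),cv2.resize(b,(246,246))]))
i=viewer.camera_info('side'); print(readout.get_obs()['tool_pos'])
E
```

```text
time: 2.68
tool_pos: [608.4, 140.9, 115.5]
tcp_rot: [-3.136, 0.001, 1.553]
contact_force: [-0.7, 0.7, -0.5]
grip_width: 30.1
finger_force: 0.0
[610.20218598 141.54753163 118.6892439 ]
```

View pics/m1.png

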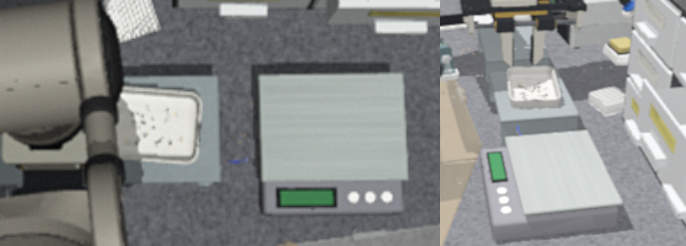

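The fingers are behind the tray's end, with the tips at about z 51 and nothing in contact. I'm starting the push.

```bash

python3 -m creep '0 -0.005 0 0 0 0 33;0 -0.005 0 0 0 0 33;0 -0.004 0 0 0 0 33;0 -0.003 0 0 0 0 33;0 -0.003 0 0 0 0 33;0 -0.003 0 0 0 0 33;0 -0.003 0 0 0 0 33;0 -0.003 0 0 0 0 33'
python3 -m creep '0 -0.003 0 0 0 0 33;0 -0.003 0 0 0 0 33;0 -0.003 0 0 0 0 33;0 -0.003 0 0 0 0 33;0 -0.004 0 0 0 0 33;0 -0.004 0 0 0 0 33;0 -0.004 0 0 0 0 33;0 -0.004 0 0 0 0 33'
python3 - <<'E'
from h import *
t=viewer.capture("top")[:,:,::-1]; s=viewer.capture("side")[:,:,::-1]
cv2.imwrite('pics/m2.png',np.hstack([cv2.resize(t[170:310,230:480],(440,246)),cv2.resize(s[180:380,250:450],(246,246))]))
E
```

```text
time: 3.45
tool_pos: [610.4, 113.6, 118.3]
tcp_rot: [3.141, -0.0, 1.555]
contact_force: [0.3, 1.2, 0.8]
grip_width: 30.3
finger_force: 0.6
time: 4.12
tool_pos: [610.4, 85.2, 118.2]
tcp_rot: [3.142, 0.0, 1.555]
contact_force: [0.0, 1.4, 0.4]
grip_width: 30.2
finger_force: 0.5
```

View pics/m2.png

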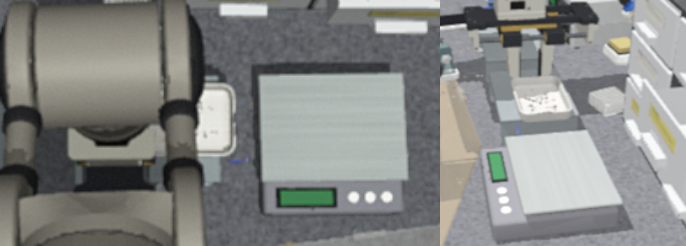

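```bash
cat >> h.py <<'E'
def sidetray(s,j,c):
    # crop around the expected centre c (mm) and fit the bright rim
    o=np.array([[dx,dy] for dx in(-55,55) for dy in(-70,70)])
    M=np.asarray(j['rotation']);M=R.from_euler('xyz',M).as_matrix()
    p=(np.c_[o+c,np.full(4,55)]-j['origin'])@M
    u=np.c_[j['cx']-j['fx']*p[:,0]/p[:,2], j['cy']+j['fy']*p[:,1]/p[:,2]]
    a=u.min(0).astype(int);b=u.max(0).astype(int)
    return tray(s,j,(a[0],a[1],b[0],b[1]))
E
python3 - <<'E'
from h import *
j=viewer.camera_info('side')
print(sidetray(cv2.imread('pics/side0.png'),j,(610,54)))
print(sidetray(cv2.imread('pics/side1.png'),j,(610,54)))
s=viewer.capture("side")[:,:,::-1]; t=viewer.capture("top")[:,:,::-1]
print(sidetray(s,j,(610,22)))
i=viewer.camera_info('top')
g=t[205:270,345:372].astype(int).min(2)>165
c=big(g).reshape(-1,2)+[345,205]; P=plane(i,c,61)
print(P[:,:2].min(0),P[:,:2].max(0))
for r in range(215,262,4):
    k=np.where(g[r-205])[0]
    if len(k): print(r,plane(i,[[345+k.max(),r]],61)[0].round(1))
E
```

```text
((598.2569580078125, 39.01838684082031), (118.25398254394531, 155.5760498046875), 1.307957649230957)
((612.1930541992188, 45.754364013671875), (149.83526611328125, 116.21118927001953), 80.61434173583984)
((602.6470336914062, 24.645645141601562), (140.60092163085938, 105.42085266113281), 89.30686950683594)
[582.98285236 -29.25789497] [644.26212928  -0.71336139]
219 [647.2 -29.6  61. ]
223 [639.9 -34.7  61. ]
227 [632.6 -34.4  61. ]
231 [625.5 -34.1  61. ]
235 [618.4 -28.5  61. ]
239 [611.3 -28.2  61. ]
243 [604.  -33.3  61. ]
247 [597.  -27.7  61. ]
251 [589.7 -32.7  61. ]
255 [582.7 -30.7  61. ]
```

The tray's front edge is square to the push at y of about -32, and its centre is at x of about 614. I'll continue with a slight -x drift.

```bash

python3 -m creep '-0.0003 -0.005 0 0 0 0 33;-0.0003 -0.005 0 0 0 0 33;-0.0003 -0.005 0 0 0 0 33;-0.0003 -0.005 0 0 0 0 33;-0.0003 -0.005 0 0 0 0 33;-0.0003 -0.005 0 0 0 0 33;-0.0003 -0.005 0 0 0 0 33;-0.0003 -0.005 0 0 0 0 33'
python3 -m creep '-0.0003 -0.005 0 0 0 0 33;-0.0003 -0.005 0 0 0 0 33;-0.0003 -0.005 0 0 0 0 33;-0.0003 -0.005 0 0 0 0 33;-0.0003 -0.005 0 0 0 0 33;-0.0003 -0.005 0 0 0 0 33;-0.0003 -0.005 0 0 0 0 33;-0.0003 -0.005 0 0 0 0 33'
python3 - <<'E'
from h import *
t=viewer.capture("top")[:,:,::-1]; s=viewer.capture("side")[:,:,::-1]
cv2.imwrite('pics/m3.png',np.hstack([cv2.resize(t[170:310,230:480],(440,246)),cv2.resize(s[180:380,250:450],(246,246))]))
E
```

```text
time: 4.98
tool_pos: [608.0, 45.1, 118.3]
tcp_rot: [3.141, -0.0, 1.555]
contact_force: [0.5, 0.2, -1.3]
grip_width: 30.6
finger_force: 0.2
time: 5.65
tool_pos: [605.6, 5.2, 118.2]
tcp_rot: [3.141, 0.0, 1.555]
contact_force: [0.9, 1.6, 0.5]
grip_width: 30.4
finger_force: 0.4
```

View pics/m3.png

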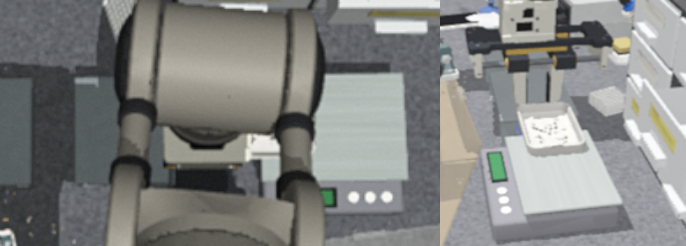

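The side view shows the tray level across the gap and already on the pan. I'm continuing the push and slowing near the end.

```bash

python3 -m creep '-0.0003 -0.005 0 0 0 0 33;-0.0003 -0.005 0 0 0 0 33;-0.0003 -0.005 0 0 0 0 33;-0.0003 -0.005 0 0 0 0 33;-0.0003 -0.005 0 0 0 0 33;-0.0003 -0.005 0 0 0 0 33;-0.0003 -0.005 0 0 0 0 33;-0.0003 -0.005 0 0 0 0 33'
python3 -m creep '-0.0003 -0.005 0 0 0 0 33;-0.0003 -0.005 0 0 0 0 33;-0.0003 -0.005 0 0 0 0 33;-0.0003 -0.005 0 0 0 0 33;-0.0003 -0.004 0 0 0 0 33;-0.0003 -0.003 0 0 0 0 33;0 -0.002 0 0 0 0 33;0 -0.001 0 0 0 0 33'
python3 - <<'E'
from h import *
t=viewer.capture("top")[:,:,::-1]; s=viewer.capture("side")[:,:,::-1]
cv2.imwrite('pics/m4.png',np.hstack([cv2.resize(t[170:310,230:480],(440,246)),cv2.resize(s[180:380,250:450],(246,246))]))
i=viewer.camera_info('top'); print(readout.get_obs()['tool_pos'])
E
```

```text
time: 6.42
tool_pos: [603.1, -34.9, 118.2]
tcp_rot: [3.142, -0.0, 1.555]
contact_force: [-0.5, 0.4, -0.7]
grip_width: 30.6
finger_force: 0.4
time: 7.08
tool_pos: [601.4, -64.6, 118.2]
tcp_rot: [3.142, -0.0, 1.555]
contact_force: [0.1, 0.5, -0.4]
grip_width: 30.4
finger_force: 0.4
[601.39652091 -64.44500409 118.22195992]
```

View pics/m4.png

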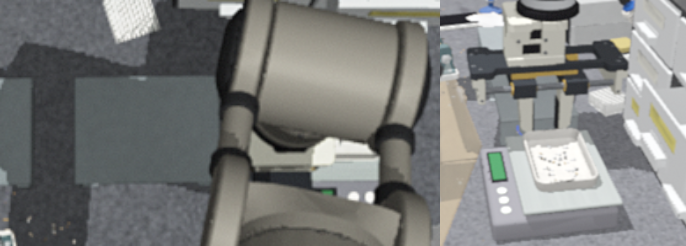

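```bash

python3 -m creep '-0.0003 -0.003 0 0 0 0 33;-0.0003 -0.002 0 0 0 0 33;0 -0.002 0 0 0 0 33;0 0 0 0 0 0 33;0 0.005 0 0 0 0 33;0 0.02 0 0 0 0 33;0 0.03 0 0 0 0 33;0 0.03 0.01 0 0 0 33'
python3 -m creep '0 0.03 0.02 0 0 0 33;0 0.03 0.02 0 0 0 33;0 0.03 0.02 0 0 0 33;0 0.03 0.02 0 0 0 33;0 0.03 0.02 0 0 0 33;0 0.03 0 0 0 0 33;0 0 0 0 0 0 33;0 0 0 0 0 0 33'
python3 - <<'E'
from h import *
t=viewer.capture("top")[:,:,::-1]; s=viewer.capture("side")[:,:,::-1]
cv2.imwrite('pics/m5.png',np.hstack([cv2.resize(t[170:310,230:480],(440,246)),cv2.resize(s[180:380,250:450],(246,246))]))
i=viewer.camera_info('top')
r=tray(t,i,(380,214,458,270),thr=195); print(r, cv2.boxPoints(r).round(1).tolist())
E
```

```text
time: 7.85
tool_pos: [599.8, 14.3, 126.6]
tcp_rot: [-3.138, -0.0, 1.553]
contact_force: [-0.5, -0.6, -0.5]
grip_width: 30.1
finger_force: 0.0
time: 8.52
tool_pos: [600.2, 195.5, 228.2]
tcp_rot: [3.141, 0.0, 1.558]
contact_force: [-0.3, 0.0, -0.2]
grip_width: 30.0
finger_force: 0.0
((602.3239135742188, -138.39654541015625), (104.08368682861328, 67.75983428955078), 87.4517822265625) [[566.2000122070312, -188.89999389648438], [633.9000244140625, -191.89999389648438], [638.5, -87.9000015258789], [570.7999877929688, -84.9000015258789]]
```

View pics/m5.png

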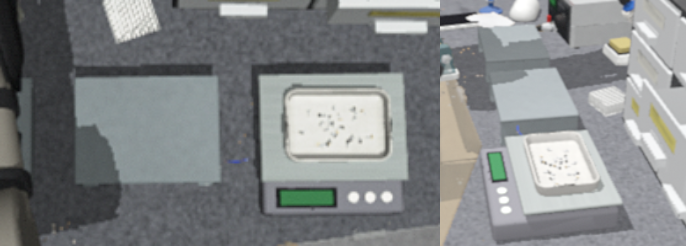

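The tray lies flat on the pan, within about 4 mm of its centre and square to it, and the arm is clear of everything.

```bash
python3 -c "
from plant import order
print(order.close_job())"
```

```text
the job is handed in; nothing more can be done
None
```

I pushed the tray level across the gap onto the scale's pan, let go, and handed the job in at about 8.6 s; by the camera it sits within about 4 mm of the centre and about 2° of square, but the hand-in returned no verdict.

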